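Mark a wooden shelf marker in the desk press and keep the lever at the third click

ROBOT

A 7-joint arm with a two-finger parallel gripper is mounted at the origin on the work surface. World frame = base frame: x ahead of the robot, y to its left, z up, the work surface at z = 0. Lengths are in mm, angles in rad, forces in N, time in s.
With the tool pointing down it reaches from about 425 to 875 mm from the base axis. Payload 8.4 kg.
Tool frame: the origin (TCP) lies at the very end of the fingers, on their centre line; the grasp point (between the pads) lies 19 mm behind it; z points along the fingers, y is the line along which they close (so a half turn about z gives the same grasp; the last joint's range is limited). The gripper opens to 85 mm and grips with 20 to 120 N. Pads are 22 mm wide; open, the fingers measure 114 mm over their backs; the gripper's body (76 mm by 85 mm) begins 54 mm behind the grasp point. The pads swing forward as they close: fully open they stand 13 mm farther back than shut.
Start: joints at [-1.385, 0.333, 0.04, 1.465, -0.013, 1.343, -0.059], TCP at [182.629, 623.787, 231.308] pointing down, gripper open.
Joint ranges: [-2.58, 2.58], [-0.38, 2.09], [-1.3, 1.39], [0.25, 2.4], [-1.5, 4.64], [0.08, 2.09], [-2.65, 2.65]. Speed limits (rad/s): [2.22, 2.22, 2.79, 2.79, 3.14, 3.14, 3.14].

INTERFACE

Orientations are given as a unit quaternion [w, x, y, z].
In Python, from rig import arm gives the robot as it stands. The module is installed in compiled form; this text tells all that it offers.
- The arm moves only by the tool step_arm, never from a script. Its argument "moves" is a list that holds one entry, the list of rows, each a list of 7 numbers: the shift along the tool's x, y, z in units of 300 mm (1.0 is 300 mm), then the turn, a rotation vector about the tool's x, y, z in units of 30 degrees (1.0 is 30 degrees), then the opening, from -1 (shut) to 1 (fully open). In form: [[[x, y, z, rx, ry, rz, fingers], ...]]. A call has 1 to 20 rows; each row is the pose to reach, as a shift and turn from the pose commanded when the call began, along the tool's axes at that moment; what a row does not reach only later rows make up. A row lasts 1/12 s, in which the tool goes at most 41.7 mm and 7.16 degrees, less where a joint would pass 70% of its speed; a pose out of reach is approached as far as the arm can. A call with a number of a shift or a turn outside -1 to 1 is refused whole. A call with a gripper value outside its range is refused whole. The fingers move at their own pace and stop on an object; the grip force is fixed at half the most. Time passes only in rows, so rows that repeat a pose let the fingers close. It gives the time, the measured TCP pose, the force, the opening and the grip force at its end, in the units of the state.
- arm.observe(): the state, without advancing time (a new reading comes with each control period).
- arm.snapshot(name): name is "scene" or "top" or "wrist"; returns a dict with "color" (384x512x3 uint8, blue, green, red), "fx", "fy", "cx", "cy" (pixels), "eye" and "rotation" of the camera in the world. Camera axes: x right, y up, looking along -z (the intrinsics and any distortion apply to the point x, -y, -z); pixel columns grow to the right and rows downward; lengths in mm; the calibration is good to about 2 mm. A picture is of the moment at which its call begins. There is no depth.
- arm.finish_job(): hands the job in; it is judged then, once.
The state is a dict: "t": time; "joint_positions": joint angles; "joint_vel": joint speeds; "joint_torque": joint torques, N m; "eef_pos": TCP position; "ee_rot": TCP orientation; "force": force on the tool from outside, world axes, zero at the start; "torque": the same for the moment, N m; "width": finger opening in mm; "grip_force": force on a finger pad.
Only numpy, scipy, OpenCV 4.12 (cv2) and the standard library are available. Lean on these libraries where they do the work, as an engineer would, in place of code of your own. Each camera call takes 0.05 s, during which the arm holds its last target. There are 200 camera calls.

TASK

Lay the wooden shelf marker flat on the bed of the marking press, lengthwise between the guides, pushed home against the back of the throat, and let go of it. Then push the press's spring lever down past its first two clicks to the third and keep it there, short of the very end of its travel: finish while still holding the lever down. Do not work the lever before the marker is in, and leave the book, the candle and the pen pot where they are.

Things in the scene. Friction and masses are not known exactly. Their poses are not given: they have to be found in the camera images.
- marker: flat bar of brown wood, 170 x 40 x 8 mm, 30 to 60 g, both ends alike, lying flat and loose on the desk at the start. Origin: centre of its underside; x along its length, y across its 40 mm width, z up. To be gripped across the width; gripped some 45 mm off its centre towards the outer end the gripper clears the press.
- press: grey desk-top marking press with a steel bed, foot 170 mm deep and 110 mm wide, 195 mm tall, fixed to the desk. Origin: centre of its underside; its throat opens towards its own -x, y is its left (lever side), z up; its yaw varies. The marker lies along x on the bed, 30 mm above the desk; pushed home its centre is at x = -75 mm, y = 0.
- throat_end (a point): point on the bed's top at the middle of the throat's back wall, where the marker's leading end stops; 30 mm above the desk.
- throat_mouth (a point): point on the bed's top under the front of the head (press x = -43 mm). From here to the back wall (53 mm) the marker runs between two guides 46 mm apart and 6 mm high, flared out in front of the head. The head above is 70 mm wide and spans 78 to 168 mm above the desk, with a round cap up to 195 mm.
- bed_tip (a point): middle of the front edge of the bed's top (press x = -135 mm, 30 mm above the desk). From here to the throat's mouth the bed is a tongue only 26 mm wide, so fingers can reach down on both sides of a marker lying on it.
- ram_axis (a point): centre of the ram's foot at rest, 60 mm above the desk: a steel rod of 26 mm diameter hanging from the head. It comes down with the lever to 2 mm above the marker.
- lever (a joint): lever angle, rad, growing as pushed down: 0 at rest, clicks at 0.17, 0.34 and 0.50 (third), hard end 0.56. It sticks out along the press's +y and its free end goes down, about an axis along x. At 0 it stands 0.25 rad above level. A spring returns it fully. Push at the pad: 3 to 4 N at first, 7 to 9 N at the third click, easing by 2 N just before each click, rising after it.
- lever_pivot (a point): the lever's pivot, on the left side of the press (x = -20, y = +65 mm in the press's frame), 140 mm above the desk; fixed to the press.
- lever_pad (a point): middle of the top face of the black 44 x 44 mm pad at the lever's free end: the place to push. 150 mm from the pivot along the lever and 11 mm above the lever's centre line. It moves with the lever, from 188 mm above the desk at rest to 114 mm at the third click.
- book: closed blue book, 110 x 170 x 32 mm, lying loose to the right of the press; to be left alone. Origin: centre of its underside.
- candle: candle in a glass jar, 72 mm wide and 80 mm tall, loose; to be left alone. Origin: centre of its underside.
- penpot: round dark wooden pot with pens, 76 mm wide, 145 mm tall with the pens, loose; to be left alone. Origin: centre of its underside.
There are look-alikes about, which are no part of the job. There is more than one size of the marker; the one meant has the size given above.

How it is judged (in metres and radians):
On the way, in this order (a step that is already met when the one before it is completed fails the run):
1. the marker lies home in the throat, let go, the lever still up (x of marker in the frame of press between -0.082 and -0.071 m and y of marker in the frame of press between -0.01 and 0.01 m and z of marker in the frame of press between 0.027 and 0.033 m and angle between the x axis of marker and the x axis of press, either way round below 0.14 rad and contact force between the fingers and marker below 0.1 N and value of joint lever below 0.1 rad), for 0.2 s.
2. the lever is pushed to its third click (value of joint lever between 0.44 and 0.55 rad), for 0.3 s.
At the end, for the whole second after the job is handed in: The robot is pushing on the lever (more than 3 N) and holds it at the third click, between 0.44 and 0.55 rad, through the last second; the marker lies flat on the bed, untouched by the robot and at rest, within 7 mm of the throat's back wall, within 10 mm of the middle and 0.14 rad of straight (all of step 2 and contact force between any of the fingers, the arm and lever above 3 N and x of marker in the frame of press between -0.082 and -0.071 m and y of marker in the frame of press between -0.01 and 0.01 m and z of marker in the frame of press between 0.027 and 0.033 m and angle between the x axis of marker and the x axis of press, either way round below 0.14 rad and contact force between each of the arm, the fingers and marker below 0.1 N and linear speed of marker below 0.02 m/s); the arm keeps its last pose, push and grip.
It fails at once if the lever is worked before the marker is in the throat (value of joint lever above 0.25 rad and x of marker in the frame of press below -0.1 m).
It fails at once if the book, the candle or the pen pot is pushed away or tipped (distance of any of book, candle, penpot from where it was at the start of the episode above 0.03 m or angle between any of candle, penpot's own z axis and vertical above 0.5 rad).
It also fails if it takes over 48 s, if anything falls off the work surface, if the arm or the gripper's body presses on something with over 40 N, if the wrist force passes 120 N, or if a joint passes its speed limit or range.

## Working session

There is one attempt and no reset: what is moved stays moved. The work goes in short steps, Python scripts to look and compute and a tool call to move; the robot and the scene stay as the last step left them, time stands still between calls to the robot, and variables do not carry over. Pictures are saved under pics/ and viewed, at most 10 in all, crops included, and the job is handed in when it is done.

Besides the shell and the picture viewer there is one more tool, called after "Call:" as a command line: name --argument value ..., lists and objects as JSON in quotes. step_arm: Moves the arm, as the interface text tells. Its arguments: {"type":"object","properties":{"moves":{"type":"array","items":{"type":"array","items":{"type":"array","items":{"type":"number"}}}}},"required":["moves"]}

```bash
mkdir -p pics; cat > h.py <<'E'
import numpy as np, cv2
from rig import arm
def load(n):
    d=np.load(f'pics/{n}.npz'); return d
def snap(cam,n):
    s=arm.snapshot(cam); cv2.imwrite(f'pics/{n}.png',s['color'])
    np.savez(f'pics/{n}.npz',**{k:np.array(v) for k,v in s.items() if not isinstance(v,str)}); return s
def ray(d,u,v):
    R=np.array(d['rotation']).reshape(3,3); r=R@np.array([(u-d['cx'])/d['fx'],-(v-d['cy'])/d['fy'],-1.]); return np.array(d['eye']),r
def at(d,u,v,z):
    e,r=ray(d,u,v); return e+r*(z-e[2])/r[2]
def proj(d,p):
    R=np.array(d['rotation']).reshape(3,3); c=R.T@(np.array(p)-d['eye']); return d['cx']+d['fx']*c[0]/-c[2], d['cy']-d['fy']*c[1]/-c[2]
E
python3 - <<'E'
from h import *
a=snap('top','t0');b=snap('scene','s0')
print(a.keys(),[ (k,a[k]) for k in a if k!='color'],[ (k,b[k]) for k in b if k!='color'],arm.observe())
E
```

```text
dict_keys(['color', 'fx', 'fy', 'cx', 'cy', 'eye', 'rotation']) [('fx', 449.9643933422524), ('fy', 449.9643933422524), ('cx', 256.815901796635), ('cy', 187.8728349807125), ('eye', array([ 290.27515972,  -51.91989608, 1604.61830465])), ('rotation', array([ 0.70921891,  0.05735059, -0.06298256, -0.6998233 ]))] [('fx', 398.83813261729347), ('fy', 398.83813261729347), ('cx', 256.8794475784808), ('cy', 191.64417446368842), ('eye', array([1002.33387504,  847.20372493, 1132.74979277])), ('rotation', array([0.19141017, 0.0891788 , 0.37404478, 0.90305027]))] {'t': 0.1, 'joint_positions': array([-1.38518145,  0.33381264,  0.03990253,  1.46619125, -0.0134098 ,
        1.34328952, -0.05851299]), 'joint_vel': array([ 7.21986881e-04, -1.24815815e-03, -1.47333677e-03, -2.87932783e-03,
       -1.13058173e-03,  2.39351594e-06,  1.01993740e-03]), 'joint_torque': array([ 4.62613258e-03, -6.60018611e+01,  1.37039937e+00, -4.06472075e+01,
        1.70280965e-02,  9.01495601e-03, -2.02347638e-05]), 'eef_pos': array([182.5592264 , 623.40711249, 230.5243271 ]), 'ee_rot': array([-5.46462248e-05,  1.41955529e-01,  9.89872776e-01, -7.15142286e-04]), 'force': array([-0.32170029, -0.01038593,  0.67199859]), 'torque': array([-0.05924927, -0.01624672,  0.03070913]), 'grip_force': 0.0, 'width': 85.40447244456007}
```

View pics/t0.png

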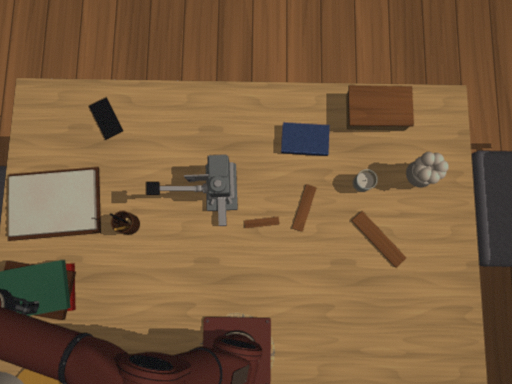

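View pics/s0.png

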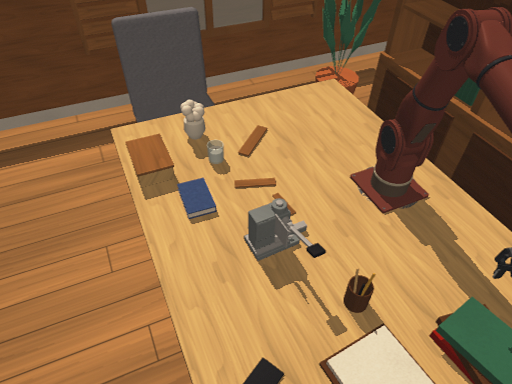

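```bash
sed -i 's/^from rig/from scipy.spatial.transform import Rotation as Ro\nfrom rig/; s/np.array(d\[.rotation.\]).reshape(3,3)/Ro.from_quat(np.roll(np.array(d["rotation"]),-1)).as_matrix()/' h.py
python3 - <<'E'
from h import *
a=load('t0'); b=load('s0'); im=a['color']
print('base',proj(a,[0,0,0]),proj(b,[0,0,0]))
c=cv2.resize(im[140:275,130:410],None,fx=2.8,fy=2.8,interpolation=cv2.INTER_CUBIC)
c2=cv2.resize(b['color'][150:300,170:380],None,fx=2.8,fy=2.8,interpolation=cv2.INTER_CUBIC)
cv2.imwrite('pics/crop.png',c); cv2.imwrite('pics/crop2.png',c2)
hsv=cv2.cvtColor(im,cv2.COLOR_BGR2HSV); print('hsv',hsv[207,304],hsv[239,378],hsv[222,261],hsv[260,300],hsv[239,330])
m=((hsv[...,2]<130)&(hsv[...,1]>90)).astype(np.uint8); 
n,l,st,ce=cv2.connectedComponentsWithStats(m)
for u,v in [(304,207),(378,239),(261,222)]:
    k=l[v,u]; ys,xs=np.where(l==k)
    P=np.array([at(a,x,y,8)[:2] for x,y in zip(xs,ys)]).astype(np.float32)
    print(st[k],cv2.minAreaRect(P), P.mean(0))
E
```

```text
base (np.float64(236.22110312777156), np.float64(351.5874526035193)) (np.float64(388.5115541237639), np.float64(185.88038878003834))
hsv [ 12 156 111] [ 13 163 103] [ 13 154 104] [ 17 130 157] [ 17 127 144]
[290 184  27  48 602] ((497.6052551269531, -229.05677795410156), (47.78038024902344, 171.78089904785156), 72.42938995361328) [ 497.0374  -229.02196]
[ 349  211   57   57 1111] ((389.4519348144531, -491.2989807128906), (230.70480346679688, 62.947322845458984), 42.63248825073242) [ 388.35196 -491.17618]
[243 216  37  12 289] ((442.7445373535156, -78.23756408691406), (30.490358352661133, 129.11639404296875), 7.886760711669922) [441.72488  -78.518196]
```

View pics/crop.png

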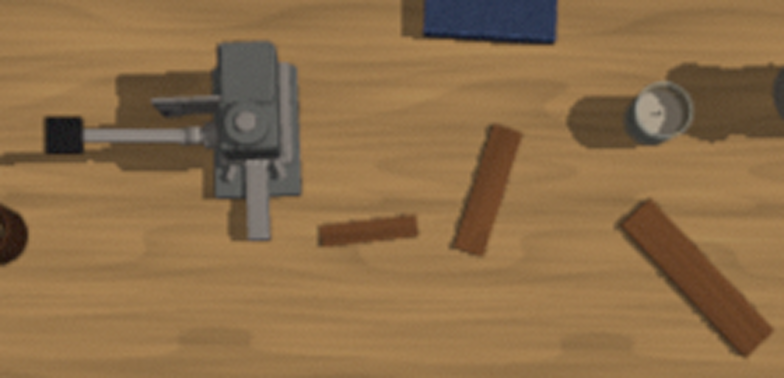

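View pics/crop2.png

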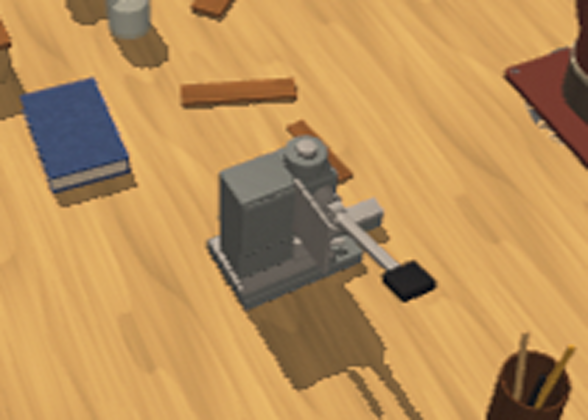

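Candidates (top view): (261,222) about 129 mm long, (304,207) about 172x44 mm, (378,239) about 231 mm. The middle one at (304,207) fits 170x40, and the crop confirms it. The press's tongue tip is at about (222,225) pointing at the robot, and the lever pad is at (153,188).

```bash
cat >> h.py <<'E'
def rot_tool(ang): # tool down, tool y at world angle ang
    y=np.array([np.cos(ang),np.sin(ang),0]);z=np.array([0,0,-1.]);return np.column_stack([np.cross(y,z),y,z])
def shift(p0,R0,p1,R1=None):
    s=R0.T@(np.array(p1)-p0)/300; r=np.zeros(3) if R1 is None else Ro.from_matrix(R0.T@R1).as_rotvec()/np.radians(30)
    return np.round(np.r_[s,r],4)
def P2W(p,x,y,yaw):
    c,s=np.cos(yaw),np.sin(yaw); return np.array([x+c*p[0]-s*p[1],y+s*p[0]+c*p[1],p[2]])
E
python3 - <<'E'
from h import *
from scipy.optimize import least_squares
a=load('t0'); b=load('s0')
A=lambda x,y:(130+(x+.5)/2.8-.5,140+(y+.5)/2.8-.5)
B=lambda x,y:(170+(x+.5)/2.8-.5,150+(y+.5)/2.8-.5)
obs=[(a,A(247,240),(-135,13,30)),(a,A(270,239),(-135,-13,30)),(a,A(64,134),(-20,207.6,188)),(a,A(222,157),(-43,35,168)),(a,A(279,157),(-43,-35,168)),(a,A(300,195),(-85,-55,8)),
(b,B(410,275),(-20,207.6,188)),(b,B(383,215),(-135,13,30))]
f=lambda q:np.concatenate([np.array(proj(d,P2W(p,*q)))-uv for d,uv,p in obs])
r=least_squares(f,[560,50,0],x_scale=[100,100,1],loss='soft_l1')
print(r.x,f(r.x).reshape(-1,2).round(1))
for p in [(-135,0,30),(-120,0,38),(-20,207.6,188)]: print(p,P2W(p,*r.x))
im=a['color'];hsv=cv2.cvtColor(im,cv2.COLOR_BGR2HSV);m=((hsv[...,2]<130)&(hsv[...,1]>90)).astype(np.uint8)
n,l=cv2.connectedComponents(m);ys,xs=np.where(l==l[207,304]);P=np.array([at(a,x,y,8)[:2] for x,y in zip(xs,ys)])
w,V=np.linalg.eigh(np.cov(P.T));ax=V[:,1]*np.sign(V[0,1]);th=np.arctan2(ax[1],ax[0]);c=P.mean(0);print('marker',c,th,np.sqrt(12*w))
g=c-45*ax;print('grip',g)
R0=Ro.from_quat([.141955,.989873,0,0]).as_matrix();p0=np.array([182.629,623.787,231.308])
for d,uv in [(b,None)]: print('marker scene',proj(b,[*c,8]))
t0=np.degrees(np.arctan2(R0[1,1],R0[0,1]));print('tool y ang',t0,'want',np.degrees(th)+90)
w1=P2W((-120,0,0),*r.x)
mid=[300,350,200]
print('->mid',shift(p0,R0,mid)); p1=np.array([*g,150]);print('tot',shift(p0,R0,p1,rot_tool(th+np.pi/2)))
E
```

```text
[5.61460759e+02 6.43297579e+01 5.25182640e-02] [[ 0.4  0.1]
 [-0.4  0.1]
 [ 0.1 -0. ]
 [-1.4 -2.2]
 [-0.1 -3. ]
 [ 0.7  1.9]
 [-0.  -0.1]
 [ 1.2 -2. ]]
(-135, 0, 30) [426.6468929   57.24305099  30.        ]
(-120, 0, 38) [441.6262114   58.03046286  38.        ]
(-20, 207.6, 188) [530.59055434 270.59364332 188.        ]
marker [ 497.03726742 -229.02200731] -0.3134181630922127 [ 45.4632209 171.5157229]
grip [ 454.22943035 -215.14796374]
marker scene (np.float64(255.9709796194773), np.float64(182.14901221431353))
tool y ang 73.67801917749392 want 72.0424620320733
->mid [-0.6319 -0.7659  0.1044  0.      0.      0.    ]
tot [-1.6547 -2.4293  0.271   0.      0.      0.0545]
```

Call:
step_arm --moves '[[[-0.7,-0.64,0,0,0,0,1],[-0.7,-0.64,0,0,0,0,1],[-0.7,-0.64,0,0,0,0,1],[-0.7,-0.64,0,0,0,0,1],[-0.7,-0.64,0,0,0,0,1],[-0.7,-0.64,0,0,0,0,1],[-0.7,-0.64,0,0,0,0,1],[-0.7,-0.64,0,0,0,0,1],[-0.7,-0.64,0,0,0,0,1],[-0.7,-0.64,0,0,0,0,1]]]'

```text
t: 0.93
eef_pos: [329.8, 380.9, 231.2]
ee_rot: [-0.0, 0.142, 0.99, 0.0]
force: [0.1, 0.2, 1.0]
width: 85.1
grip_force: 0.0
```

Call:
step_arm --moves '[[[-0.69,-0.7,0,0,0,0,1],[-0.69,-0.7,0,0,0,0,1],[-0.69,-0.7,0,0,0,0,1],[-0.69,-0.7,0,0,0,0,1],[-0.69,-0.7,0,0,0,0,1],[-0.69,-0.7,0,0,0,0,1],[-0.69,-0.7,0,0,0,0,1],[-0.69,-0.7,0,0,0,0,1],[-0.69,-0.7,0,0,0,0,1],[-0.69,-0.7,0,0,0,0,1]]]'

```text
t: 1.77
eef_pos: [469.6, 122.4, 231.0]
ee_rot: [-0.0, 0.141, 0.99, -0.0]
force: [0.5, 0.2, 1.1]
width: 85.7
grip_force: 0.0
```

Call:
step_arm --moves '[[[-0.29,-0.89,0,0,0,0,1],[-0.29,-0.89,0,0,0,0,1],[-0.29,-0.89,0,0,0,0,1],[-0.29,-0.89,0,0,0,0,1],[-0.29,-0.89,0,0,0,0,1],[-0.29,-0.89,0,0,0,0,1],[-0.29,-0.89,0,0,0,0,1],[-0.29,-0.89,0,0,0,0,1],[-0.29,-0.89,0,0,0,0,1],[-0.29,-0.89,0,0,0,0,1]]]'

```text
t: 2.6
eef_pos: [478.9, -157.4, 231.1]
ee_rot: [-0.0, 0.14, 0.99, 0.0]
force: [0.1, 0.8, 0.4]
width: 85.5
grip_force: 0.0
```

```bash
python3 - <<'E'
from h import *
d=snap('wrist','w0'); o=arm.observe(); print(o['eef_pos'],o['ee_rot'],d['eye'])
hsv=cv2.cvtColor(d['color'],cv2.COLOR_BGR2HSV)
u,v=map(int,proj(d,[497,-229,8]));print(u,v,hsv[v,u])
m=((hsv[...,2]<140)&(hsv[...,1]>100)).astype(np.uint8);n,l,st,_=cv2.connectedComponentsWithStats(m);k=l[v,u];print(st[k])
ys,xs=np.where(l==k);P=np.array([at(d,x,y,8)[:2] for x,y in zip(xs,ys)]).astype(np.float32)
print(cv2.minAreaRect(P),P.mean(0)); w,V=np.linalg.eigh(np.cov(P.T));ax=V[:,1]*np.sign(V[0,1]);print(np.arctan2(ax[1],ax[0]),np.sqrt(12*w))
E
```

```text
[ 478.95412161 -157.15630213  231.07889645] [-2.98908697e-04  1.39914551e-01  9.90163527e-01  1.40701016e-04] [ 405.60700514 -136.20578981  373.24685669]
195 191 [ 13 157 141]
[     0      0    512    384 177926]
((562.1754760742188, -171.77975463867188), (750.2234497070312, 496.4169921875), 73.81449890136719) [ 529.7146  -163.69063]
1.2239410363986067 [495.34684875 629.55820069]
```

View pics/w0.png

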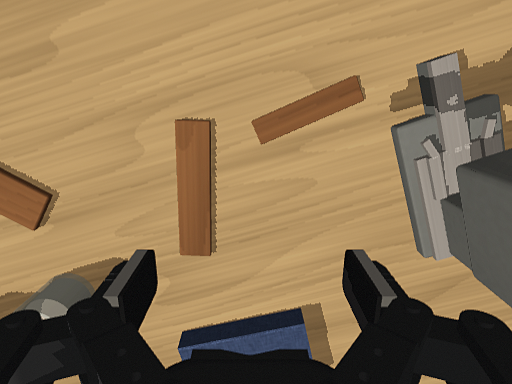

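```bash
python3 - <<'E'
from h import *
d=load('w0')
C=[at(d,*q,8)[:2] for q in [(176,120),(209.5,120),(211,255),(181,255)]]
print(np.round(C,1),np.mean(C,0)); e=[np.linalg.norm(C[i]-C[(i+1)%4]) for i in range(4)];print(e)
v=(C[2]+C[3]-C[0]-C[1]);th=np.arctan2(v[1],v[0]);print('th',th)
print('tip',[at(d,*q,30) for q in [(417,64),(458,51.5)]])
g=np.mean(C,0)-10*v/np.linalg.norm(v);print('g',g)
Rc=Ro.from_quat([.141955,.989873,0,0]).as_matrix()
p0=np.array([182.629,623.787,231.308])+300*Rc@np.array([-1.68,-2.23,0]);print('cmd',p0)
print(shift(p0,Rc,[*g,2.5],rot_tool(th+np.pi/2)))
E
```

```text
[[ 412.1 -223.2]
 [ 422.5 -187.3]
 [ 582.8 -238.3]
 [ 572.2 -274.9]] [ 497.38027973 -230.92657192]
[np.float64(37.37055818897856), np.float64(168.2604141433792), np.float64(38.16836980704197), np.float64(168.2743585258459)]
th -0.3101908913506154
tip [array([427.06821503,  31.80797112,  30.        ]), array([426.78926823,  72.16494287,  30.        ])]
g [ 487.85752654 -227.87416769]
cmd [ 478.30421173 -159.89225146  231.308     ]
[-0.0942 -0.2085  0.7627  0.      0.      0.0484]
```

Call:
step_arm --moves '[[[-0.094,-0.218,0.3,0,0,0.056,0.6],[-0.094,-0.218,0.5,0,0,0.056,0.6],[-0.094,-0.218,0.6,0,0,0.056,0.6],[-0.094,-0.218,0.6,0,0,0.056,0.6],[-0.094,-0.218,0.6,0,0,0.056,0.6],[-0.094,-0.218,0.6,0,0,0.056,0.6],[-0.094,-0.218,0.6,0,0,0.056,0.6],[-0.094,-0.218,0.6,0,0,0.056,0.6]]]'

```text
t: 3.32
eef_pos: [488.3, -229.4, 52.7]
ee_rot: [0.001, 0.156, 0.988, 0.0]
force: [0.5, -0.7, -0.3]
width: 68.4
grip_force: 0.0
```

Call:
step_arm --moves '[[[0,0,0.1,0,0,0,0.6],[0,0,0.15,0,0,0,0.6],[0,0,0.165,0,0,0,0.6],[0,0,0.165,0,0,0,0.6],[0,0,0.165,0,0,0,0.6],[0,0,0.165,0,0,0,-0.5],[0,0,0.165,0,0,0,-0.5],[0,0,0.165,0,0,0,-0.5],[0,0,0.165,0,0,0,-0.5],[0,0,0.165,0,0,0,-0.5],[0,0,0.165,0,0,0,-0.5]]]'

```text
t: 4.23
eef_pos: [488.0, -230.7, 3.5]
ee_rot: [0.001, 0.156, 0.988, 0.0]
force: [-2.8, 1.8, 14.6]
width: 37.4
grip_force: 58.5
```

Call:
step_arm --moves '[[[0,0,-0.1,0,0,0,-0.5],[0,0,-0.2,0,0,0,-0.5],[0,0,-0.32,0,0,0,-0.5],[0.1,0.15,-0.32,0,0,-0.2,-0.5],[0.2,0.3,-0.32,0,0,-0.4,-0.5],[0.3,0.45,-0.32,0,0,-0.6,-0.5],[0.316,0.563,-0.32,0,0,-0.7,-0.5],[0.316,0.563,-0.32,0,0,-0.7,-0.5],[0.316,0.563,-0.32,0,0,-0.7,-0.5],[0.316,0.563,-0.32,0,0,-0.7,-0.5],[0.316,0.563,-0.32,0,0,-0.7,-0.5]]]'

```text
t: 5.15
eef_pos: [449.3, -41.2, 98.2]
ee_rot: [0.0, -0.026, 1.0, 0.0]
force: [-0.7, -0.5, -0.3]
width: 37.5
grip_force: 60.5
```

```bash
python3 - <<'E'
from h import *
d=snap('wrist','w1'); o=arm.observe(); print(o['eef_pos'],o['ee_rot'],o['width'],d['eye'],o['joint_positions'])
E
```

```text
[449.20508598 -41.78478372  98.09084343] [ 2.09353068e-04 -2.53179370e-02  9.99679423e-01 -9.74728022e-05] 37.31343032698368 [372.82811261 -45.18679968 240.29748996] [-0.71099218  0.03526084  0.72859797  2.11873835 -0.02775445  0.99629004
  1.6538096 ]
```

View pics/w1.png

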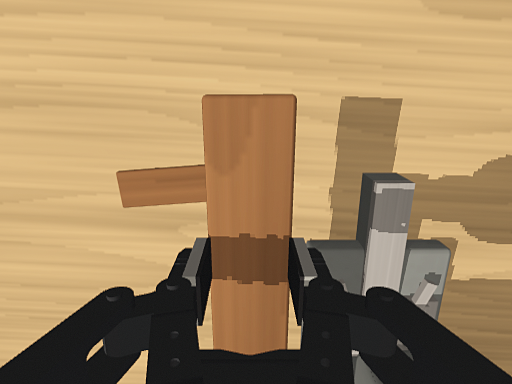

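```bash
python3 - <<'E'
from h import *
d=load('w1')
for q in [(375,184),(413,183)]: print(at(d,*q,30))
im=d['color'].copy()
c=cv2.resize(im[150:330,290:470],None,fx=3.2,fy=3.2,interpolation=cv2.INTER_CUBIC)
q=[561.46,64.33,.0525]
def L(p,r,col=(0,0,255)):
    a,b=[tuple(int(round((t-o)*3.2)) for t,o in zip(proj(d,P2W(x,*q)),(290,150))) for x in(p,r)]; cv2.line(c,a,b,col,1)
L((-135,13,30),(-135,-13,30));L((-135,13,30),(-43,13,30));L((-135,-13,30),(-43,-13,30));L((-85,55,0),(-85,-55,0),(0,255,0))
for k in range(0,576,64): cv2.putText(c,str(290+k//3.2),(k,8),0,.3,(0,0,0));cv2.putText(c,str(150+k//3.2),(0,k+8),0,.3,(0,0,0))
cv2.imwrite('pics/w1c.png',c)
# held marker top-plane (TCP z ~ +8-3): outer end corners
for z in [103]: print([at(d,*u,z) for u in [(203,95),(296,95)]])
E
```

```text
[428.92801869  43.52298466  30.        ]
[426.89045881  69.28069209  30.        ]
[array([375.39546855, -64.11936111, 103.        ]), array([373.43271845, -26.03469109, 103.        ])]
```

View pics/w1c.png

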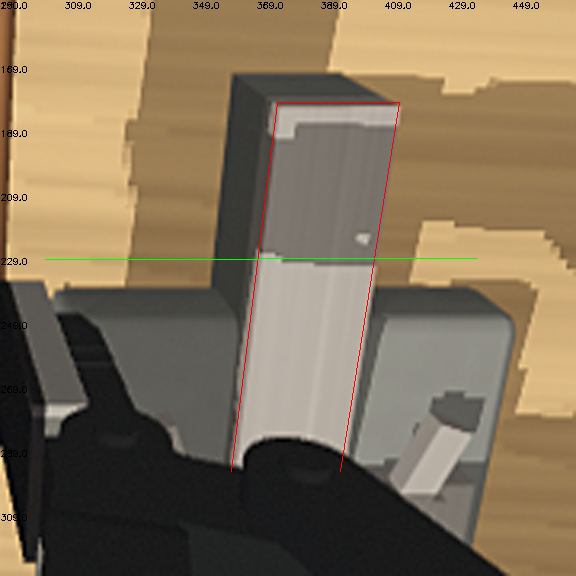

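Call:
step_arm --moves '[[[0.12,0.006,0,0,0,-0.037,-0.5],[0.12,0.006,0,0,0,-0.037,-0.5],[0.12,0.006,0,0,0,-0.037,-0.5],[0.12,0.006,0,0,0,-0.037,-0.5],[0.104,0.12,0,0,0,-0.037,-0.5],[0.104,0.23,0,0,0,-0.037,-0.5],[0.104,0.329,0,0,0,-0.037,-0.5],[0.104,0.329,0,0,0,-0.037,-0.5],[0.104,0.329,0,0,0,-0.037,-0.5],[0.104,0.329,0,0,0,-0.037,-0.5],[0.104,0.329,0,0,0,-0.037,-0.5]]]'

```text
t: 6.12
eef_pos: [413.2, 55.1, 97.8]
ee_rot: [-0.0, -0.035, 0.999, -0.0]
force: [-1.2, -0.2, -0.7]
width: 37.1
grip_force: 60.5
```

```bash
python3 - <<'E'
from h import *
o=arm.observe(); print(o['eef_pos'],o['ee_rot'],o['joint_positions'],o['force'])
E
```

```text
[413.19037029  55.05887723  97.79783725] [-1.65992878e-05 -3.48135759e-02  9.99393789e-01 -2.62366640e-04] [-0.83279988 -0.0524985   0.58781973  2.18592637  0.03519508  0.99978939
  1.37578939] [-1.1660512  -0.18154021 -0.65867701]
```

Call:
step_arm --moves '[[[0,0,0.08,0,0,0,-0.5],[0,0,0.14,0,0,0,-0.5],[0,0,0.19,0,0,0,-0.5],[0,0,0.204,0,0,0,-0.5],[0,0,0.204,0,0,0,-0.5],[0,0,0.204,0,0,0,-0.5]]]'

```text
t: 6.62
eef_pos: [413.1, 55.7, 37.1]
ee_rot: [0.0, -0.035, 0.999, -0.0]
force: [0.9, -0.3, -0.5]
width: 37.3
grip_force: 60.5
```

```bash
python3 - <<'E'
from h import *
o=arm.observe(); print(o['eef_pos'],o['ee_rot'],o['joint_positions'],o['force'])
E
```

```text
[413.12563096  55.68342072  37.08289653] [ 5.96085678e-05 -3.52425019e-02  9.99378771e-01 -1.85599390e-04] [-0.82277139  0.06720643  0.60578103  2.24154282 -0.05061218  0.84536163
  1.45684145] [ 0.87222725 -0.31913531 -0.49086833]
```

Call:
step_arm --moves '[[[-0.03,0,0.004,0,0,0,-0.5],[-0.06,0,0.004,0,0,0,-0.5],[-0.09,0,0.004,0,0,0,-0.5],[-0.12,0,0.004,0,0,0,-0.5],[-0.14,0,0.004,0,0,0,-0.5],[-0.14,0,0.004,0,0,0,-0.5],[-0.14,0,0.004,0,0,0,-0.5]]]'

```text
t: 7.2
eef_pos: [454.8, 59.1, 35.3]
ee_rot: [-0.0, -0.036, 0.999, -0.0]
force: [-0.5, -0.5, -0.3]
width: 37.3
grip_force: 60.5
```

```bash
python3 - <<'E'
from h import *
o=arm.observe(); print(o['eef_pos'],o['ee_rot'],o['force'],o['torque'])
d=snap('wrist','w2'); s=snap('scene','s2')
c=np.hstack([cv2.resize(d['color'],(400,300)),cv2.resize(s['color'][180:270,230:350],(400,300),interpolation=cv2.INTER_CUBIC)]);cv2.imwrite('pics/j2.png',c)
E
```

```text
[454.82914227  59.05146187  35.27529007] [-2.06081394e-04 -3.57145228e-02  9.99361943e-01 -3.70640931e-04] [-0.50265601 -0.47405036 -0.34721792] [ 0.05154702 -0.00525113  0.01378571]
```

View pics/j2.png

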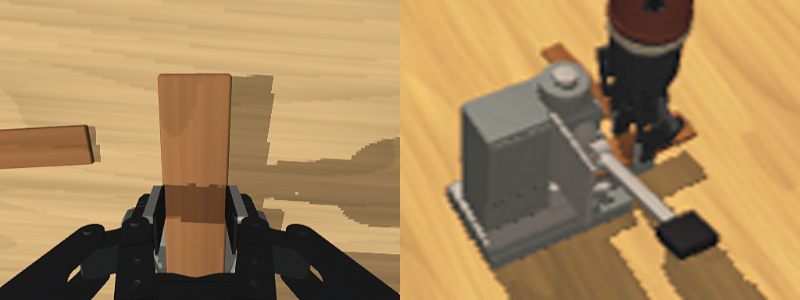

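Call:
step_arm --moves '[[[0,0,0.003,0,0,0,-0.5],[0,0,0.006,0,0,0,-0.5],[0,0,0.006,0,0,0,-0.5],[0,0,0.006,0,0,0,0.4],[0,0,0.006,0,0,0,0.4],[0,0,0.006,0,0,0,0.4],[0,0,0.006,0,0,0,0.4],[0,0,0.006,0,0,0,0.4],[0.04,0,0.006,0,0,0,0.4],[0.08,0,0.006,0,0,0,0.4],[0.12,0,0.006,0,0,0,0.4],[0.12,0,0.006,0,0,0,0.4],[0.12,0,0.006,0,0,0,0.4],[0.12,0,0.006,0,0,0,-0.5],[0.12,0,0.006,0,0,0,-0.5],[0.12,0,0.006,0,0,0,-0.5],[0.12,0,0.006,0,0,0,-0.5],[0.12,0,0.006,0,0,0,-0.5]]]'

```text
t: 8.8
eef_pos: [419.6, 56.9, 34.1]
ee_rot: [0.0, -0.036, 0.999, 0.0]
force: [-4.0, 0.0, 9.5]
width: 37.4
grip_force: 59.0
```

Call:
step_arm --moves '[[[0,0,-0.004,0,0,0,-0.5],[-0.03,0,-0.004,0,0,0,-0.5],[-0.055,0,-0.004,0,0,0,-0.5],[-0.055,0,-0.004,0,0,0,-0.5],[-0.055,0,-0.004,0,0,0,-0.5]]]'

```text
t: 9.22
eef_pos: [435.9, 57.7, 34.7]
ee_rot: [0.0, -0.036, 0.999, -0.0]
force: [-0.8, 0.2, -0.5]
width: 36.7
grip_force: 60.0
```

Call:
step_arm --moves '[[[-0.005,0,0,0,0,0,-0.5],[-0.01,0,0,0,0,0,-0.5],[-0.01,0,0,0,0,0,-0.5]]]'

```text
t: 9.47
eef_pos: [438.3, 58.1, 34.8]
ee_rot: [-0.0, -0.036, 0.999, -0.0]
force: [0.7, -0.8, -0.4]
width: 37.1
grip_force: 60.0
```

Call:
step_arm --moves '[[[-0.005,0,0,0,0,0,-0.5],[-0.007,0,0,0,0,0,-0.5],[-0.007,0,0,0,0,0,-0.5]]]'

```text
t: 9.72
eef_pos: [440.4, 58.3, 34.9]
ee_rot: [0.0, -0.036, 0.999, 0.0]
force: [-0.6, 0.3, -0.4]
width: 36.9
grip_force: 60.0
```

Call:
step_arm --moves '[[[-0.004,0,0,0,0,0,-0.5],[-0.007,0,0,0,0,0,-0.5],[-0.007,0,0,0,0,0,-0.5]]]'

```text
t: 9.97
eef_pos: [442.5, 58.5, 34.9]
ee_rot: [0.0, -0.036, 0.999, 0.0]
force: [-0.0, -0.1, 0.0]
width: 37.3
grip_force: 60.0
```

Call:
step_arm --moves '[[[-0.004,0,0,0,0,0,-0.5],[-0.007,0,0,0,0,0,-0.5],[-0.007,0,0,0,0,0,-0.5]]]'

```text
t: 10.22
eef_pos: [442.8, 58.5, 34.4]
ee_rot: [-0.002, -0.036, 0.999, -0.0]
force: [-7.5, -1.2, 5.2]
width: 36.6
grip_force: 61.2
```

Call:
step_arm --moves '[[[0.003,0,0.001,0,0,0,-0.5],[0.003,0,0.003,0,0,0,-0.5],[0.003,0,0.003,0,0,0,0.6],[0.003,0,0.003,0,0,0,0.6],[0.003,0,0.003,0,0,0,0.6],[0.003,0,0.003,0,0,0,0.6],[0.003,0,0.003,0,0,0,0.6],[0.003,0,-0.08,0,0,0,0.6],[0.003,0,-0.16,0,0,0,0.6],[0.06,0,-0.25,0,0,0,0.6],[0.06,0,-0.25,0,0,0,0.6],[0.06,0,-0.25,0,0,0,0.6]]]'

```text
t: 11.22
eef_pos: [427.2, 57.9, 111.2]
ee_rot: [0.002, -0.036, 0.999, 0.001]
force: [0.2, -1.2, 0.0]
width: 68.5
grip_force: 0.0
```

```bash
python3 - <<'E'
from h import *
o=arm.observe(); print(o['eef_pos'],o['ee_rot'],o['force'])
d=snap('wrist','w3'); s=snap('scene','s3'); t=snap('top','t3')
q=[562.6,65.8,.07]; im=d['color'].copy()
for p in [(-160,20,38),(-160,-20,38)]: u=proj(d,P2W(p,*q)); print(u); cv2.circle(im,tuple(int(round(x)) for x in u),3,(0,0,255),1)
c=np.hstack([im,cv2.resize(s['color'][190:265,230:286],(286,384),interpolation=cv2.INTER_CUBIC)]);cv2.imwrite('pics/j3.png',c)
E
```

```text
[427.16816852  57.89058509 111.15833961] [ 0.00154224 -0.03611366  0.99934556  0.00137106] [ 0.18642289 -1.22811687  0.00707365]
(np.float64(275.95242181526567), np.float64(170.12249420869068))
(np.float64(217.89786941236815), np.float64(170.05763192514203))
```

View pics/j3.png

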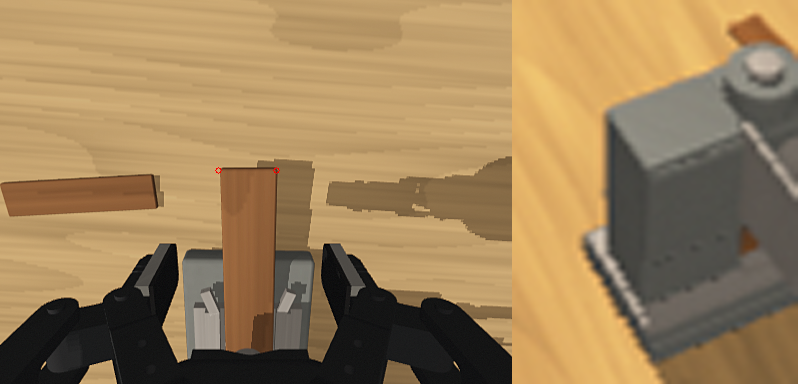

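Call:
step_arm --moves '[[[0,0,-0.15,0,0,0,-1],[0,0,-0.3,0,0,0,-1],[0,0,-0.43,0,0,0,-1],[0,0,-0.43,0,0,0,-1],[-0.06,0.11,-0.43,0,0,0,-1],[-0.12,0.22,-0.43,0,0,0,-1],[-0.18,0.33,-0.43,0,0,0,-1],[-0.25,0.44,-0.43,0,0,0,-1],[-0.31,0.55,-0.43,0,0,0,-1],[-0.39,0.687,-0.43,0,0,0,-1],[-0.39,0.687,-0.43,0,0,0,-1],[-0.39,0.687,-0.43,0,0,0,-1],[-0.39,0.687,-0.43,0,0,0,-1]]]'

```text
t: 12.45
eef_pos: [528.4, 271.0, 236.7]
ee_rot: [-0.001, -0.036, 0.999, -0.002]
force: [0.9, -1.3, -0.4]
width: -0.0
grip_force: 0.0
```

```bash
python3 - <<'E'
from h import *
o=arm.observe(); print(o['eef_pos'],o['ee_rot'],o['force'],o['width'])
d=snap('wrist','w4'); s=snap('scene','s4')
g=d['color'].max(2); m=(g<60).astype(np.uint8); 
im=d['color'].copy()
for p in [(-42,186,193),(2,186,193),(2,229,182),(-42,229,182)]:pass
q=[562.6,65.8,.07]
for p,cc in [((-20,207.6,188),(0,0,255))]+[((x,y,188+(y-207.6)*.255),(0,255,0)) for x in(-42,2) for y in(186.3,228.9)]: cv2.circle(im,tuple(int(round(x)) for x in proj(d,P2W(p,*q))),3,cc,1)
u=proj(d,[*o['eef_pos'][:2],188]);cv2.drawMarker(im,tuple(int(x) for x in u),(255,255,0))
s2=s['color'].copy(); 
cv2.imwrite('pics/j4.png',np.hstack([im,cv2.resize(s2[180:276,258:330],(288,384),interpolation=cv2.INTER_CUBIC)]))
E
```

```text
[528.35685057 270.95976287 236.65424666] [-0.00114675 -0.03599598  0.99935    -0.00159839] [ 0.8774274  -1.33894223 -0.44739799] -0.01873387589105057
```

View pics/j4.png

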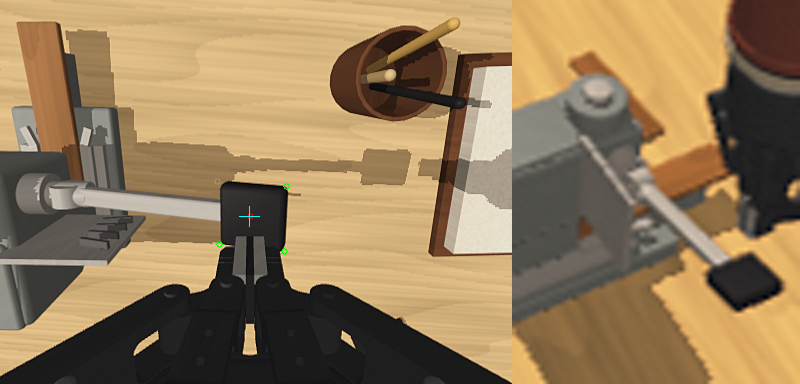

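Call:
step_arm --moves '[[[0,0.01,0.06,0,0,0,-1],[0,0.01,0.12,0,0,0,-1],[0,0.01,0.14,0,0,0,-1],[0,0.01,0.14,0,0,0,-1],[0,0.01,0.14,0,0,0,-1]]]'

```text
t: 12.97
eef_pos: [528.3, 273.5, 197.4]
ee_rot: [0.0, -0.035, 0.999, 0.0]
force: [-0.2, -0.3, 0.0]
width: -0.0
grip_force: 0.0
```

Call:
step_arm --moves '[[[0,0,0.005,0,0,0,-1],[0,0,0.007,0,0,0,-1],[0,0,0.007,0,0,0,-1]]]'

```text
t: 13.22
eef_pos: [528.5, 274.3, 195.4]
ee_rot: [0.0, -0.036, 0.999, 0.0]
force: [-0.3, 0.2, -0.7]
width: -0.1
grip_force: 0.0
```

Call:
step_arm --moves '[[[0,0,0.005,0,0,0,-1],[0,0,0.007,0,0,0,-1],[0,0,0.007,0,0,0,-1]]]'

```text
t: 13.47
eef_pos: [528.2, 274.2, 192.5]
ee_rot: [-0.0, -0.036, 0.999, -0.0]
force: [0.7, 0.3, -0.1]
width: 0.1
grip_force: 0.0
```

Call:
step_arm --moves '[[[0,0,0.005,0,0,0,-1],[0,0,0.007,0,0,0,-1],[0,0,0.007,0,0,0,-1]]]'

```text
t: 13.72
eef_pos: [528.2, 274.3, 190.4]
ee_rot: [-0.0, -0.036, 0.999, -0.0]
force: [0.0, -0.0, 1.1]
width: -0.2
grip_force: 0.2
```

Call:
step_arm --moves '[[[0,0,0.015,0,0,0,-1],[0,0,0.03,0,0,0,-1],[0,0,0.045,0,0,0,-1],[0,0,0.06,0,0,0,-1],[0,0,0.08,0,0,0,-1],[0,0,0.08,0,0,0,-1]]]'

```text
t: 14.22
eef_pos: [527.8, 274.0, 165.2]
ee_rot: [-0.0, -0.036, 0.999, -0.0]
force: [1.0, 2.8, 2.5]
width: -0.2
grip_force: 1.4
```

Call:
step_arm --moves '[[[0,0,0.015,0,0,0,-1],[0,0,0.03,0,0,0,-1],[0,0,0.045,0,0,0,-1],[0,0,0.06,0,0,0,-1],[0,0,0.08,0,0,0,-1],[0,0,0.1,0,0,0,-1],[0,0,0.12,0,0,0,-1],[0,0,0.12,0,0,0,-1],[0,0,0.12,0,0,0,-1]]]'

```text
t: 14.97
eef_pos: [528.1, 275.3, 130.9]
ee_rot: [0.0, -0.036, 0.999, 0.001]
force: [-2.7, 4.3, 8.7]
width: 0.0
grip_force: 4.3
```

Call:
step_arm --moves '[[[0,0,0.01,0,0,0,-1],[0,0,0.015,0,0,0,-1],[0,0,0.015,0,0,0,-1]]]'

```text
t: 15.22
eef_pos: [528.1, 275.0, 126.3]
ee_rot: [0.0, -0.036, 0.999, 0.001]
force: [-2.0, 3.4, 7.4]
width: 0.1
grip_force: 4.0
```

Call:
step_arm --moves '[[[0,0,0.01,0,0,0,-1],[0,0,0.01,0,0,0,-1],[0,0,0.01,0,0,0,-1]]]'

```text
t: 15.47
eef_pos: [528.1, 274.7, 123.4]
ee_rot: [0.0, -0.036, 0.999, 0.0]
force: [-2.6, 2.3, 7.3]
width: 0.2
grip_force: 3.8
```

Call:
step_arm --moves '[[[0,0,0.007,0,0,0,-1],[0,0,0.007,0,0,0,-1],[0,0,0.007,0,0,0,-1]]]'

```text
t: 15.72
eef_pos: [528.2, 274.5, 121.2]
ee_rot: [-0.0, -0.036, 0.999, 0.0]
force: [-1.6, 2.5, 6.5]
width: 0.2
grip_force: 3.7
```

Call:
step_arm --moves '[[[0,0,0.006,0,0,0,-1],[0,0,0.006,0,0,0,-1],[0,0,0.006,0,0,0,-1]]]'

```text
t: 15.97
eef_pos: [528.2, 274.2, 119.4]
ee_rot: [-0.0, -0.036, 0.999, 0.0]
force: [-1.5, 0.3, 7.5]
width: -0.2
grip_force: 3.6
```

Call:
step_arm --moves '[[[0,0,0.006,0,0,0,-1],[0,0,0.006,0,0,0,-1],[0,0,0.006,0,0,0,-1]]]'

```text
t: 16.22
eef_pos: [528.2, 274.0, 117.5]
ee_rot: [-0.0, -0.036, 0.999, -0.0]
force: [-1.3, 0.6, 7.1]
width: 0.4
grip_force: 3.4
```

Call:
step_arm --moves '[[[0,0,0.005,0,0,0,-1],[0,0,0.005,0,0,0,-1],[0,0,0.005,0,0,0,-1],[0,0,0.005,0,0,0,-1],[0,0,0.005,0,0,0,-1],[0,0,0.005,0,0,0,-1]]]'

```text
t: 16.72
eef_pos: [528.2, 273.8, 116.2]
ee_rot: [-0.0, -0.036, 0.999, -0.0]
force: [-1.7, 0.3, 8.3]
width: -0.5
grip_force: 4.0
```

```bash
python3 - <<'E'
from h import *
o=arm.observe(); print(o['eef_pos'],o['force'])
s=snap('scene','s5'); s0=load('s0'); s4=load('s4')
# lever angle: compare black pad pixels with projected pad outline for several angles
q=[562.6,65.8,.07]; g=s['color'].max(2)
def pad(a,top=True):
    e=.25-a; P=[]
    for n in ([11,0] ):
        for x in(-42,2):
            for t in(128,172): P.append((x,65+t*np.cos(e)-n*np.sin(e),140+t*np.sin(e)+n*np.cos(e)))
    return P
for a,im in [(0,s0['color']),(0,s4['color'])]+[(a,s['color']) for a in (.44,.47,.5,.53,.56)]:
    pts=np.array([proj(s,P2W(p,*q)) for p in pad(a)],np.float32); h=cv2.convexHull(pts)
    m=np.zeros(im.shape[:2],np.uint8); cv2.fillConvexPoly(m,h.astype(np.int32),1)
    y0,y1=int(h[...,1].min())-12,int(h[...,1].max())+12; x0,x1=int(h[...,0].min())-3,int(h[...,0].max())+4
    d=(im.max(2)<55)[y0:y1,x0:x1]; mm=m[y0:y1,x0:x1]>0
    rows=np.where(d.any(1))[0]+y0
    print(a,'bottom pred',h[...,1].max().round(1),'dark bottom',rows.max(),'left pred',h[...,0].min().round(1),'dark left',np.where(d.any(0))[0].min()+x0,'IoU',round((d&mm).sum()/(d|mm).sum(),2))
E
```

```text
[528.23738782 273.83595667 116.22188514] [-1.70739291  0.28765161  8.33199345]
0 bottom pred 257.6 dark bottom 257 left pred 306.6 dark left 307 IoU 0.66
0 bottom pred 257.6 dark bottom 257 left pred 306.6 dark left 307 IoU 0.47
0.44 bottom pred 272.8 dark bottom 273 left pred 305.1 dark left 305 IoU 0.31
0.47 bottom pred 273.4 dark bottom 273 left pred 304.8 dark left 305 IoU 0.32
0.5 bottom pred 274.1 dark bottom 273 left pred 304.5 dark left 305 IoU 0.33
0.53 bottom pred 274.7 dark bottom 273 left pred 304.2 dark left 305 IoU 0.31
0.56 bottom pred 275.2 dark bottom 273 left pred 303.9 dark left 305 IoU 0.31
```

```bash
python3 -c "
from rig import arm
print(arm.finish_job())"
```

```text
the job is handed in; nothing more can be done
None
```

I laid the 170 mm marker home in the throat and let go of it. I then handed the job in while holding the lever down with about 8 N at roughly 0.49 rad, estimated from tool height and a camera check. The judge returned no verdict.

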